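# Move the washed grinding heads to the storage tray in reverse order

## Robot

A 6-joint arm with a two-finger parallel gripper is mounted at the origin on the work surface. World frame = base frame: x ahead of the robot, y to its left, z up, the work surface at z = 0. Lengths are in mm, angles in rad, forces in N, time in s.
With the tool pointing down it reaches from about 375 to 900 mm from the base axis. Payload 3.1 kg.
Tool frame: the origin (TCP) lies at the very end of the fingers, on their centre line; the grasp point (between the pads) lies 19 mm behind it (ctrl.hold_point_z is the z of the grasp point in the tool frame, in mm); z points along the fingers, y is the line along which they close (so a half turn about z gives the same grasp; the last joint's range is limited). The gripper opens to 87 mm and grips with 3 to 60 N. Pads are 19 mm wide; open, the fingers measure 117 mm over their backs; the gripper's body (75 mm by 190 mm) begins 51 mm behind the grasp point.
Start: joints at [-1.29, 0.527, 1.433, -0, 1.181, -0.178], TCP at [276.813, -560.331, 222.548] pointing down, gripper open.
Joint ranges: [-3.08, 3.08], [-0.75, 2.2], [0.22, 2.44], [-1.43, 4.57], [0, 2.65], [-2.85, 2.85]. Speed limits (rad/s): [2.79, 2.79, 3.14, 3.14, 3.14, 3.14].

## Interface

Orientations are given as a unit quaternion [x, y, z, w].
In Python, from plant import ctrl gives the robot as it stands. The module is installed in compiled form; this text tells all that it offers.
- The arm moves only by the tool step_arm, never from a script. Its argument "targets" is text: rows parted by semicolons, each of 5 numbers parted by spaces: the opening, from -1 (shut) to 1 (fully open), then the shift along the tool's x, y, z as a fraction of full scale, then the turn about the tool's z as a fraction of full scale. In form: fingers x y z spin; .... A call has 1 to 8 rows; each row shifts and turns the commanded pose from where the row before left it, along the tool's axes as they then stand; what a row does not reach is not made up. Full scale, the value 1, is 2.5 cm for a shift and 90 degrees for a turn. A row lasts 1/10 s, in which the tool goes at most 50 mm and 8.59 degrees, less where a joint would pass 70% of its speed; a pose out of reach is approached as far as the arm can. A call with a number of a shift or a turn outside -1 to 1 is refused whole. A call with a gripper value outside its range is refused whole. The fingers move at their own pace and stop on an object; "newtons" is the grip in N (left out, the last holds). Time passes only in rows, so rows that do not move let the fingers close. It gives the time, the measured TCP pose, the force, the opening and the grip force at its end, in the units of the state.
- ctrl.get_state(): the state, without advancing time (a new reading comes with each control period).
- ctrl.camera(name): name is "scene" or "top" or "wrist"; returns (picture, depth): 384x512x3 uint8, blue, green, red; 384x512 float32, mm along the optical axis (not along the pixel's ray), 0 where there is no reading.
- ctrl.camera_info(name): a dict with "intrinsics" (3x3 intrinsics, pixels), "R" (3x3) and "t" (3): a world point X has camera coordinates R X + t. Camera axes: x right, y down, z forward; pixel columns grow to the right and rows downward; lengths in mm; the calibration is good to about 2 mm. A picture is of the moment at which its call begins: read the wrist's pose just before it. camera_info takes no time and is no camera call; for the wrist camera it gives the pose at the moment of the call.
- ctrl.close_job(): hands the job in; it is judged then, once.
The state is a dict: "time_s": time; "qpos": joint angles; "joint_vel": joint speeds; "joint_efforts": joint torques, N m; "ee_pos": TCP position; "ee_rot": TCP orientation; "ft_force": force on the tool from outside, world axes, zero at the start; "moment": the same for the moment, N m; "gripper_width": opening from 0.0 (shut) to 1.0 (fully open); "gripper_force": force on a finger pad.
Only numpy, scipy, OpenCV 4.12 (cv2) and the standard library are available. Lean on these libraries where they do the work, as an engineer would, in place of code of your own. Each camera call takes 0.05 s, during which the arm holds its last target. There are 200 camera calls.

## Task

Move the four grinding heads from the wooden drying board into the aluminium storage tray, one to a pocket, in the reverse order: the head that starts nearest the board's wire loop goes in the pocket farthest from the tray's wire loop, the next head in the next pocket, and so on, so that the head farthest from the board's loop ends nearest the tray's loop. Leave every head standing upright on its pocket's floor, released and at rest.

Things in the scene. Friction and masses are not known exactly. Their poses are not given: they have to be found in the camera images.
- drum_head: Drum grinding head, plain steel with a dark grit band, 48 mm tall, standing upright: a foot 26 mm in diameter and 14 mm high, above it one fat drum 36 mm in diameter, flat on top. Origin: centre of its underside, z up its axis. About 0.16 kg.
- slim_head: Slim grinding head, steel with a dark grit band, 56 mm tall, standing upright: a foot collar 28 mm in diameter and 14 mm high, above it a thin spindle 12 mm in diameter. Origin: centre of its underside, z up its axis. About 0.07 kg.
- step_head: Stepped grinding head, steel with dark grit bands, 52 mm tall, standing upright: lower step 36 mm in diameter and 18 mm high, upper step 20 mm in diameter. Origin: centre of its underside, z up its axis. About 0.12 kg.
- round_head: Round-nosed grinding head, steel with a dark grit band, 55 mm tall, standing upright: a cylinder 28 mm in diameter up to 41 mm, then a domed top. Origin: centre of its underside, z up its axis. About 0.13 kg.
- drying_board: Drying board, fixed: plain wood, 70 x 261 mm, 12 mm thick, a bent steel wire loop sticking out 25 mm from one end. Origin: centre of its underside; y runs along the row towards the loop end, z up. Four starting places at y = +96, +32, -32, -96 mm, x = 0, each with a black rubber pad (top at z = 16 mm); which head stands on which place varies.
- storage_tray: Storage tray, fixed: aluminium, 70 x 261 mm, four empty pockets in a row, a bent steel wire loop sticking out 25 mm from one end. Origin: centre of its underside; y runs along the row towards the loop end, z up. Pocket centres at y = +96, +32, -32, -96 mm, x = 0; pocket floor at z = 8 mm; pockets 60 (x) by 59 mm (y) inside, walls and dividers 5 mm thick, tops at z = 16 mm.
- drum_pad: The black rubber pad, a disc 48 mm in diameter and 4 mm thick, under the drum head at the start: told from the other pads only by the head that stands on it. Fixed on the drying board, it stays there and so marks the place that the drum head came from. Origin: centre of its underside (on the board's top).
- slim_pad: The black rubber pad, a disc 48 mm in diameter and 4 mm thick, under the slim head at the start: told from the other pads only by the head that stands on it. Fixed on the drying board, it stays there and so marks the place that the slim head came from. Origin: centre of its underside (on the board's top).
- step_pad: The black rubber pad, a disc 48 mm in diameter and 4 mm thick, under the step head at the start: told from the other pads only by the head that stands on it. Fixed on the drying board, it stays there and so marks the place that the step head came from. Origin: centre of its underside (on the board's top).
- round_pad: The black rubber pad, a disc 48 mm in diameter and 4 mm thick, under the round head at the start: told from the other pads only by the head that stands on it. Fixed on the drying board, it stays there and so marks the place that the round head came from. Origin: centre of its underside (on the board's top).
Things that resemble listed ones, but are neither listed nor needed, are in the scene too. What is shaped like the drum_head but pink or turquoise is not meant.

How it is judged:
By the outcome, as a careful person would: the job done as asked, in the order asked, and still so for the second after the job is handed in, with the robot touching nothing.
It also fails if it takes over 120 s, if anything falls off the work surface, if the arm or the gripper's body presses on something with over 40 N, if the wrist force passes 120 N, or if a joint passes its speed limit or range.

## Working session

There is one attempt and no reset: what is moved stays moved. The work goes in short steps, Python scripts to look and compute and a tool call to move; the robot and the scene stay as the last step left them, time stands still between calls to the robot, and variables do not carry over. Pictures are saved under pics/ and viewed, at most 14 in all, crops included, and the job is handed in when it is done.

Besides the shell and the picture viewer there is one more tool, called after "Request:" as name(argument=value, ...) on one line, values as JSON. step_arm: Moves the arm, as the interface text tells. Shift numbers are shares of 2.5 cm and turn numbers shares of 90 degrees, none past 1 either way. Its arguments: {"type":"object","properties":{"targets":{"type":"string"},"newtons":{"type":"number"}},"required":["targets"]}

```bash
mkdir -p pics; python3 - <<'E'
from plant import ctrl
import cv2,numpy as np
for n in("top","scene"):
    p,d=ctrl.camera(n);cv2.imwrite(f"pics/{n}0.png",p);np.savez(f"{n}0.npz",p=p,d=d)
    i=ctrl.camera_info(n);print(n,np.round(i["intrinsics"],1).tolist(),np.round(i["R"],3).tolist(),np.round(i["t"],1).tolist())
print(ctrl.get_state())
E
```

```text
top [[466.5, 0.0, 259.6], [0.0, 466.5, 186.8], [0.0, 0.0, 1.0]] [[-0.025, -0.999, 0.021], [-0.998, 0.024, -0.054], [0.054, -0.022, -0.998]] [-15.2, 518.7, 934.2]
scene [[430.5, 0.0, 247.2], [0.0, 430.5, 203.3], [0.0, 0.0, 1.0]] [[0.496, 0.868, 0.012], [0.618, -0.343, -0.707], [-0.61, 0.358, -0.707]] [-233.4, -287.3, 1235.9]
{'time_s': 0.1, 'qpos': array([-1.29050998e+00,  5.28379072e-01,  1.43377717e+00, -1.19131114e-05,
        1.18137172e+00, -1.78503048e-01]), 'joint_vel': array([-0.00288944, -0.0029849 , -0.00278171, -0.00054672,  0.00121106,
       -0.00034085]), 'joint_efforts': array([-4.82336181e-04, -4.40985096e+01, -1.77151304e+01,  6.34012953e-02,
        5.34198701e-02, -3.31217575e-05]), 'ee_pos': array([ 276.62732265, -559.71945493,  221.6649122 ]), 'ee_rot': array([ 9.73803241e-01,  2.27390219e-01, -5.47255208e-05, -9.66121283e-04]), 'ft_force': array([ 0.57626265, -0.14632066, -0.07018629]), 'moment': array([-0.00143499,  0.01517151,  0.02699112]), 'gripper_force': 0.0, 'gripper_width': 0.9996943120194542}
```

View pics/top0.png

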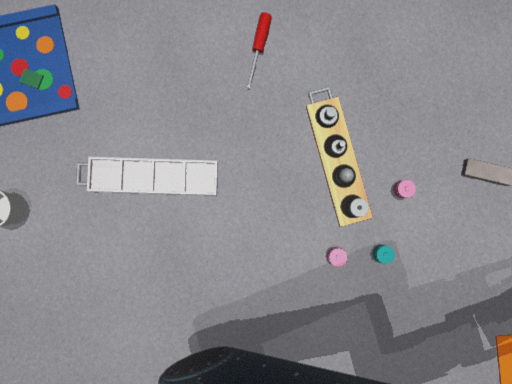

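View pics/scene0.png

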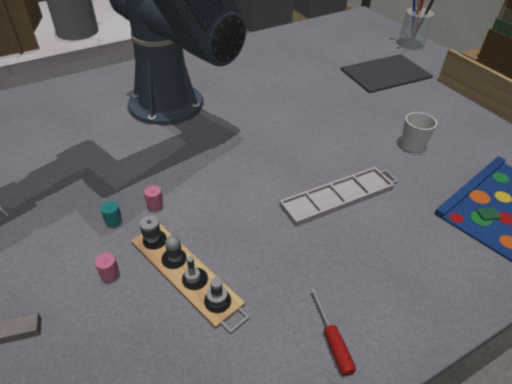

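The top view shows the board loop at (320,95). From the loop the heads look like step (329,116), slim (338,146), round (345,176) and drum (358,207). The tray loop is at (84,175), with pockets at (105..201,176). The pink and turquoise decoys are at (338,257), (405,189) and (385,254). The only plain steel drum stands on the board at (358,207). I'll confirm this in a crop and measure.

```bash
cat > h.py <<'E'
import numpy as np,cv2
from plant import ctrl
def ray(n,uv,info=None):
    i=info or ctrl.camera_info(n);K,R,t=map(np.array,(i["intrinsics"],i["R"],i["t"]))
    d=R.T@np.linalg.inv(K)@np.array([*uv,1.]);return -R.T@t,d
def onplane(n,uv,z,info=None):
    c,d=ray(n,uv,info);return c+d*(z-c[2])/d[2]
def tri(r1,r2):
    (a,d),(b,e)=r1,r2;s=np.linalg.lstsq(np.c_[d,-e],b-a,rcond=None)[0]
    p,q=a+d*s[0],b+e*s[1];return (p+q)/2,np.linalg.norm(p-q)
def proj(n,X,info=None):
    i=info or ctrl.camera_info(n);return cv2.projectPoints(np.array(X,float).reshape(-1,3),cv2.Rodrigues(np.array(i["R"]))[0],np.array(i["t"]),np.array(i["intrinsics"]),None)[0].reshape(-1,2)
E
python3 - <<'E'
from h import *
T=np.load("top0.npz");p=T["p"];S=np.load("scene0.npz")["p"]
cv2.imwrite("pics/crop.png",np.hstack([cv2.resize(p[80:235,290:420],None,fx=3,fy=3,interpolation=2),cv2.resize(S[195:345,95:255],(400,465),interpolation=2)]))
def rect(n,m):
    m=cv2.morphologyEx(m,cv2.MORPH_CLOSE,np.ones((3,3)));c=max(cv2.findContours(m,0,1)[0],key=cv2.contourArea)
    return cv2.convexHull(c)
def fit(n,im,kind,zc):
    hsv=cv2.cvtColor(im,cv2.COLOR_BGR2HSV)
    m=cv2.inRange(hsv,(12,80,90),(35,255,255)) if kind=="b" else cv2.inRange(hsv,(0,0,160),(180,40,255))
    q=np.zeros_like(m)
    if n=="top": y0,y1,x0,x1=(85,235,300,380) if kind=="b" else (145,205,86,225)
    else: y0,y1,x0,x1=(215,330,120,250) if kind=="b" else (160,230,270,400)
    q[y0:y1,x0:x1]=m[y0:y1,x0:x1]
    h=rect(n,q);P=np.array([onplane(n,u,zc)[:2] for u in h[:,0]],np.float32)
    (c,s,a)=cv2.minAreaRect(P);b=cv2.boxPoints((c,s,a));print(kind,n,"centre",np.round(c,1),"size",np.round(s,1),"corners",np.round(b,0).tolist())
fit("top",p,"b",12);fit("top",p,"t",16);fit("scene",S,"b",12);fit("scene",S,"t",16)
d=T["d"]
for nm,u in dict(step=(329,115),slim=(339,146),round=(346,175),drum=(360,207)).items():
    w=d[u[1]-9:u[1]+9,u[0]-9:u[0]+9];k=[]
    for v in range(u[1]-12,u[1]+12):
        for x in range(u[0]-12,u[0]+12):
            if d[v,x]>0:
                c,e=ray("top",(x,v));k.append(c+e*d[v,x])
    k=np.array(k);z=k[:,2].max();q=k[k[:,2]>z-6];print(nm,"depth top",q.mean(0).round(1),z.round(1),len(q))
E
```

```text
b top centre [ 567.4 -191.2] size [259.2  69.6] corners [[433.0, -188.0], [450.0, -256.0], [702.0, -194.0], [685.0, -126.0]]
t top centre [550.3 186.7] size [272.8 116.5] corners [[480.0, 56.0], [597.0, 46.0], [620.0, 318.0], [504.0, 328.0]]
b scene centre [ 572.6 -195.2] size [261.2  69.8] corners [[437.0, -192.0], [454.0, -260.0], [708.0, -198.0], [691.0, -130.0]]
t scene centre [549.6 150.2] size [181.8  56.6] corners [[516.0, 61.0], [573.0, 58.0], [583.0, 239.0], [526.0, 243.0]]
step depth top [ 658.6 -168.6   66.4] 69.7 79
slim depth top [ 596.  -187.3   70.9] 73.9 30
round depth top [ 535.5 -196.5   67.6] 71.3 75
drum depth top [ 472.2 -217.7   62.9] 66.8 202
```

View pics/crop.png

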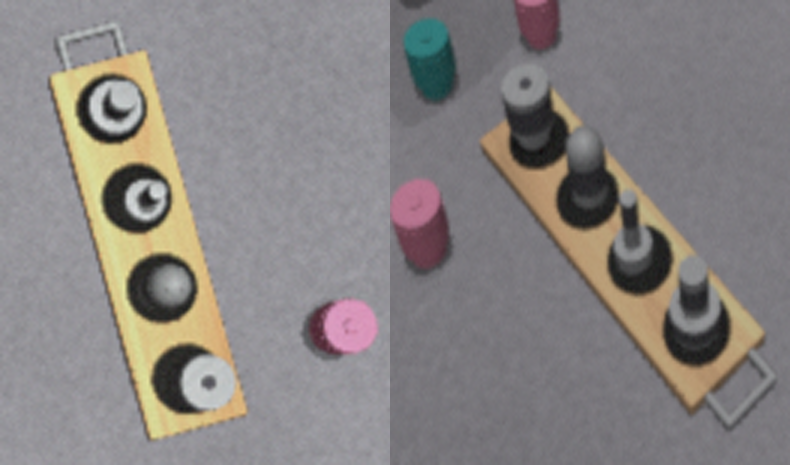

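The crop confirms the order from the loop: step, slim, round, drum. The drum is plain steel and the decoys are pink or turquoise. Next I'll triangulate the head tops and fit the tray.

```bash
python3 - <<'E'
from h import *
for n,a,b in(("step",(331.3,112.7),(216.2,280.5)),("slim",(342.3,143.3),(190.2,257.9)),("round",(348.3,175),(173,238)),("drum",(359.7,207.3),(149,221.5))):
    X,g=tri(ray("top",a),ray("scene",b));print(n,X.round(1),"gap",g.round(1))
for n,(y0,y1,x0,x1) in dict(top=(148,203,84,226),scene=(162,228,272,394)).items():
    p=np.load(n+"0.npz")["p"];g=cv2.cvtColor(p,6)[y0:y1,x0:x1]
    th,m=cv2.threshold(g,0,255,cv2.THRESH_BINARY|cv2.THRESH_OTSU);m=cv2.morphologyEx(m,cv2.MORPH_CLOSE,np.ones((3,3)));
    if n=="top":m=cv2.morphologyEx(m,cv2.MORPH_OPEN,np.ones((7,7)))
    c=max(cv2.findContours(m,0,1)[0],key=cv2.contourArea)[:,0]+[x0,y0]
    P=np.array([onplane(n,u,16)[:2] for u in c],np.float32);r=cv2.minAreaRect(P);print(n,th,np.round(r[0],1),np.round(r[1],1),cv2.boxPoints(r).round(0).tolist())
E
```

```text
step [ 656.9 -168.7   65.3] gap 2.0
slim [ 595.5 -187.8   70.1] gap 0.6
round [ 534.7 -196.7   66.7] gap 3.4
drum [ 471.4 -218.6   62.8] gap 0.8
top 181.0 [546.4 189.7] [260.1  69.4] [[505.0, 62.0], [574.0, 58.0], [588.0, 318.0], [519.0, 321.0]]
scene 140.0 [546.3 190.6] [262.8  70.9] [[504.0, 61.0], [575.0, 58.0], [589.0, 320.0], [518.0, 324.0]]
```

Request:
step_arm(targets="1 0 0 -1 -0.08; 1 0 0 -1 -0.08; 1 0 0 -1 -0.08; 1 0 0 0 0")

```text
time_s: 0.5
ee_pos: [277.4, -562.3, 301.1]
ee_rot: [0.914, 0.406, -0.0, 0.004]
ft_force: [0.1, -0.5, -0.3]
gripper_width: 1.003
gripper_force: 0.0
```

Request:
step_arm(targets="1 1 -0.06 0 0; 1 1 -0.06 0 0; 1 1 -0.06 0 0; 1 1 -0.06 0 0; 1 1 -0.06 0 0; 1 1 -0.06 0 0; 1 1 -0.06 0 0; 1 1 -0.06 0 0")

```text
time_s: 1.3
ee_pos: [402.1, -402.3, 296.0]
ee_rot: [0.914, 0.405, -0.0, -0.001]
ft_force: [0.4, -0.1, 0.3]
gripper_width: 0.999
gripper_force: 0.0
```

Request:
step_arm(targets="1 1 -0.06 0 0; 1 1 -0.06 0 0; 1 1 -0.06 0 0; 1 1 -0.06 0 0; 1 1 -0.06 0 0; 1 1 -0.06 0 0; 1 0 0 0 0; 1 0 0 0 0")

```text
time_s: 2.1
ee_pos: [495.5, -286.1, 296.4]
ee_rot: [0.914, 0.406, -0.001, -0.001]
ft_force: [-0.2, -0.3, 0.6]
gripper_width: 1.001
gripper_force: 0.0
```

```bash
cat > look.py <<'E'
from h import *
import sys,json
s=ctrl.get_state();i=ctrl.camera_info("wrist");p,d=ctrl.camera("wrist");n=sys.argv[1]
cv2.imwrite(f"pics/{n}.png",p);np.savez(n+".npz",p=p,d=d,**{k:np.array(i[k]) for k in("intrinsics","R","t")})
print(s["ee_pos"].round(1),s["ee_rot"].round(4),"cam",(-np.array(i["R"]).T@i["t"]).round(1),proj("wrist",[[541,94,16],[552,286,16],[657,-169,69],[595.5,-187,70],[535,-197,68],[471.5,-218,64]],i).round(0).tolist())
E
python3 look.py w1
```

```text
[ 495.5 -286.1  296.4] [ 9.139e-01  4.060e-01 -8.000e-04 -8.000e-04] cam [ 542.  -236.2  459.4] [[92.0, -66.0], [-25.0, -213.0], [287.0, 17.0], [261.0, 63.0], [233.0, 101.0], [211.0, 143.0]]
```

View pics/w1.png

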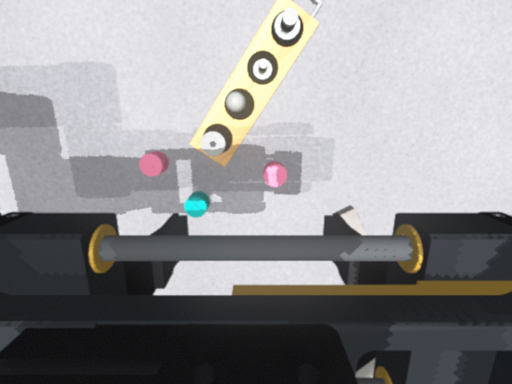

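```bash
python3 - <<'E'
from h import *
p=np.load("w1.npz")["p"];c=cv2.resize(p[0:170,180:330],None,fx=3.5,fy=3.5,interpolation=2);cv2.imwrite("pics/w1c.png",c)
E
```

```text
(no output)
```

View pics/w1c.png

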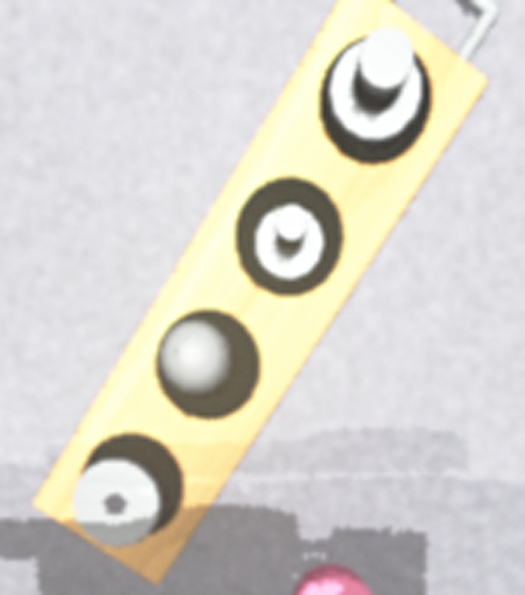

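The heads stand slightly off their pad centres. Their tops in full-picture pixels are step (290.3,15.7), slim (262.9,65.1), round (235.4,101.4) and drum (213.1,143.7). I'll triangulate the wrist view against the top and scene views.

```bash
python3 - <<'E'
from h import *
w=dict(np.load("w1.npz"));i={k:w[k] for k in("intrinsics","R","t")}
x=np.array([.670,.742]);y=np.array([.742,-.670])
for n,a,b,c,h in(("step",(331.3,112.7),(216.2,280.5),(290.3,15.7),68),("slim",(342.3,143.3),(190.2,257.9),(262.9,65.1),72),("round",(348.3,175),(173,238),(235.4,101.4),60),("drum",(359.7,207.3),(149,221.5),(213.1,143.7),64)):
    P=[tri(ray("top",a),ray("wrist",c,i)),tri(ray("scene",b),ray("wrist",c,i))]
    q=onplane("wrist",c,h,i);print(n,[(X.round(1),g.round(1)) for X,g in P],"plane",q.round(1),onplane("top",a,h).round(1)[:2],onplane("scene",b,h).round(1)[:2])
E
```

```text
step [(array([ 658.6, -170. ,   67.1]), np.float64(5.1)), (array([ 660.4, -170.2,   70.1]), np.float64(1.8))] plane [ 660.9 -170.7   68. ] [ 655.9 -169.1] [ 659.1 -168.7]
slim [(array([ 596.8, -189.9,   61.1]), np.float64(0.3)), (array([ 595.9, -189.3,   70.5]), np.float64(3.3))] plane [ 595.4 -191.2   72. ] [ 595.1 -187.7] [ 597.1 -188. ]
round [(array([ 535.8, -199.3,   60.3]), np.float64(2.6)), (array([ 537.5, -197.8,   69. ]), np.float64(4.0))] plane [ 537.  -198.9   60. ] [ 534.5 -199.7] [ 530.1 -193.7]
drum [(array([ 471.6, -220.1,   57.4]), np.float64(0.9)), (array([ 473.4, -219.4,   64.9]), np.float64(1.5))] plane [ 473.2 -220.1   64. ] [ 471.2 -218.8] [ 472.8 -218.5]
```

Request:
step_arm(targets="1 0.98 0.22 0.93 0; 1 0.98 0.22 0.93 0; 1 0.98 0.22 0.93 0; 1 0.98 0.22 0.93 0; 1 0.98 0.22 0.93 0; 1 0.98 0.22 0.93 0; 1 0.98 0.21 0.93 0; 1 0.97 0.21 0.93 0")

```text
time_s: 2.95
ee_pos: [659.6, -171.6, 110.1]
ee_rot: [0.914, 0.405, -0.0, -0.0]
ft_force: [0.3, -1.4, 0.6]
gripper_width: 1.006
gripper_force: 0.0
```

Request:
step_arm(targets="1 0 0 0 0; 1 0 0 0 0; 1 0 0 0 0")

```text
time_s: 3.25
ee_pos: [659.1, -172.2, 112.5]
ee_rot: [0.914, 0.405, 0.0, 0.001]
ft_force: [0.2, -0.7, -0.1]
gripper_width: 1.001
gripper_force: 0.0
```

```bash
python3 look.py w2
```

```text
[ 659.1 -172.2  112.5] [9.143e-01 4.051e-01 2.000e-04 6.000e-04] cam [ 705.3 -122.1  275.5] [[-48.0, 62.0], [-268.0, -157.0], [250.0, 206.0], [211.0, 268.0], [171.0, 314.0], [143.0, 363.0]]
```

View pics/w2.png

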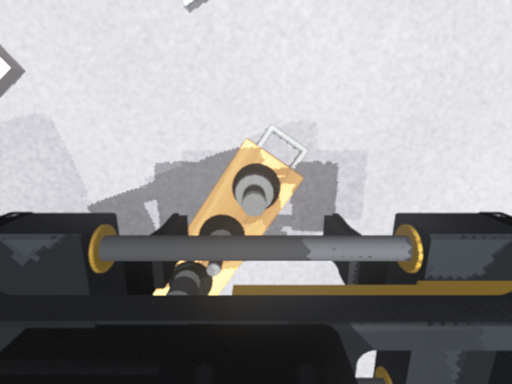

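Request:
step_arm(targets="1 0 0 0.75 0; 1 0 0 0.75 0; 1 0 0 0.75 0; 1 0 0 0.7 0; 1 0.05 0 0 0; 1 0 0 0 0")

```text
time_s: 3.9
ee_pos: [660.4, -170.1, 38.2]
ee_rot: [0.914, 0.406, 0.0, 0.0]
ft_force: [1.3, -0.9, 0.0]
gripper_width: 1.002
gripper_force: 0.0
```

Request:
step_arm(targets="-1 0 0 0 0; -1 0 0 0 0; -1 0 0 0 0; -1 0 0 0 0; -1 0 0 0 0; -1 0 0 0 0; -1 0 0 0 0; -1 0 0 0 0", newtons=15)

```text
time_s: 4.7
ee_pos: [660.3, -169.6, 37.8]
ee_rot: [0.914, 0.406, -0.0, -0.0]
ft_force: [0.4, 0.1, -0.4]
gripper_width: 0.355
gripper_force: 0.0
```

Request:
step_arm(targets="-1 0 0 0 0; -1 0 0 0 0; -1 0 0 0 0; -1 0 0 0 0; -1 0 0 0 0")

```text
time_s: 5.2
ee_pos: [660.2, -169.6, 37.7]
ee_rot: [0.914, 0.406, -0.0, -0.0]
ft_force: [-0.5, -0.1, -0.7]
gripper_width: 0.22
gripper_force: 15.0
```

Request:
step_arm(targets="-1 0 0 -0.8 0; -1 0 0 -0.8 0; -1 0 0 -0.8 0; -1 0.39 -0.88 0 0; -1 0.39 -0.88 0 0; -1 0.39 -0.88 0 0; -1 0.39 -0.88 0 0; -1 0.39 -0.88 0 0")

```text
time_s: 6.0
ee_pos: [610.9, -58.9, 97.7]
ee_rot: [0.914, 0.406, -0.0, -0.0]
ft_force: [0.5, 0.1, -0.3]
gripper_width: 0.226
gripper_force: 15.0
```

Request:
step_arm(targets="-1 0.39 -0.89 0 0; -1 0.39 -0.89 0 0; -1 0.39 -0.89 0 0; -1 0.39 -0.89 0 0; -1 0.39 -0.89 0 0; -1 0.39 -0.89 0 0; -1 0.38 -0.87 0 0; -1 0 0 0 0")

```text
time_s: 6.8
ee_pos: [539.6, 97.2, 97.6]
ee_rot: [0.913, 0.407, -0.001, -0.001]
ft_force: [0.4, -1.2, -2.5]
gripper_width: 0.222
gripper_force: 15.0
```

Request:
step_arm(targets="-1 0 0 0 0; -1 0 0 0 0")

```text
time_s: 7.0
ee_pos: [542.8, 94.1, 97.9]
ee_rot: [0.914, 0.406, 0.001, 0.0]
ft_force: [-0.7, -0.1, -0.4]
gripper_width: 0.221
gripper_force: 15.0
```

```bash
python3 look.py w3
```

```text
[542.8  94.1  97.9] [9.140e-01 4.056e-01 5.000e-04 4.000e-04] cam [588.8 144.2 261. ] [[253.0, 196.0], [102.0, 16.0], [558.0, 343.0], [505.0, 393.0], [452.0, 430.0], [407.0, 468.0]]
```

View pics/w3.png

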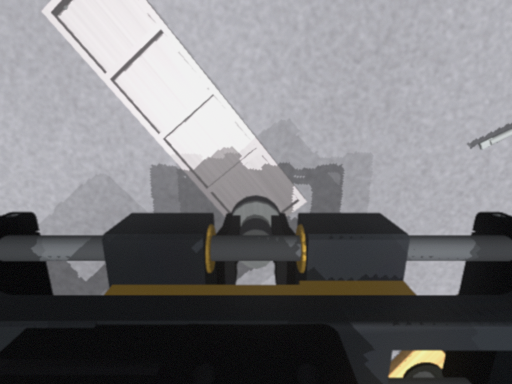

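Request:
step_arm(targets="-1 0 0 0.9 0; -1 0 0 0.9 0; -1 0 0 0.5 0; -1 0 0 0.25 0; -1 0 0 0.1 0; -1 0 0 0 0; -1 0 0 0 0")

```text
time_s: 7.75
ee_pos: [542.5, 94.8, 32.2]
ee_rot: [0.914, 0.406, 0.001, 0.0]
ft_force: [0.1, 0.5, -1.4]
gripper_width: 0.227
gripper_force: 15.0
```

Request:
step_arm(targets="-1 0 0 0.05 0; -1 0 0 0 0; -1 0 0 0 0")

```text
time_s: 8.05
ee_pos: [542.0, 94.9, 30.6]
ee_rot: [0.914, 0.406, 0.0, 0.0]
ft_force: [0.3, 0.4, -0.7]
gripper_width: 0.224
gripper_force: 15.0
```

Request:
step_arm(targets="1 0 0 0.02 0; 1 0 0 0 0; 1 0 0 0 0; 1 0 0 0 0; 1 0 0 0 0; 1 0 0 0 0; 1 0 0 0 0; 1 0 0 0 0")

```text
time_s: 8.85
ee_pos: [541.9, 94.9, 29.8]
ee_rot: [0.914, 0.406, 0.0, 0.0]
ft_force: [0.3, -0.2, 0.3]
gripper_width: 0.868
gripper_force: 0.0
```

Request:
step_arm(targets="1 0 0 -1 0; 1 0 0 -1 0; 1 0 0 -1 0; 1 -0.7 0.92 0 0; 1 -0.7 0.92 0 0; 1 -0.7 0.92 0 0; 1 -0.7 0.92 0 0; 1 -0.7 0.92 0 0")

```text
time_s: 9.65
ee_pos: [568.5, -48.3, 104.8]
ee_rot: [0.914, 0.406, -0.0, -0.0]
ft_force: [0.8, -0.4, 0.0]
gripper_width: 0.997
gripper_force: 0.0
```

Request:
step_arm(targets="1 -0.7 0.92 0 0; 1 -0.7 0.92 0 0; 1 -0.7 0.93 0 0; 1 -0.7 0.93 0 0; 1 -0.7 0.93 0 0; 1 0 0 0 0; 1 0 0 0 0; 1 0 0 0 0")

```text
time_s: 10.45
ee_pos: [594.9, -188.5, 104.5]
ee_rot: [0.914, 0.406, -0.0, -0.001]
ft_force: [-0.6, -0.1, 0.5]
gripper_width: 0.996
gripper_force: 0.0
```

```bash
python3 look.py w4
```

```text
[ 594.9 -188.5  104.5] [ 9.139e-01  4.060e-01 -4.000e-04 -8.000e-04] cam [ 641.3 -138.6  267.5] [[-31.0, -16.0], [-272.0, -276.0], [300.0, 137.0], [254.0, 209.0], [207.0, 264.0], [174.0, 320.0]]
```

View pics/w4.png

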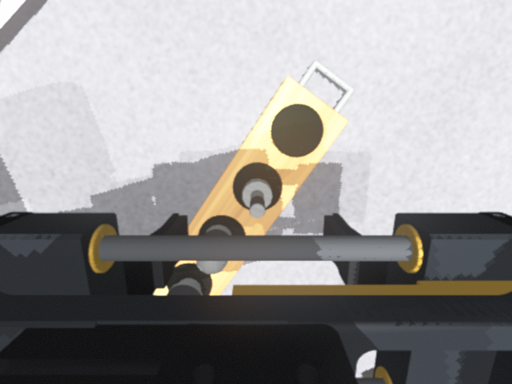

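The slim head's top is at (257,212), with the TCP axis at about (255,211), so it is aligned.

Request:
step_arm(targets="1 0 0 0.8 0; 1 0 0 0.8 0; 1 0 0 0.8 0; 1 0 0 0.4 0; 1 0 0 0 0; -1 0 0 0 0; -1 0 0 0 0; -1 0 0 0 0", newtons=12)

```text
time_s: 11.3
ee_pos: [596.3, -190.0, 35.9]
ee_rot: [0.914, 0.406, 0.001, 0.001]
ft_force: [-0.0, -0.2, -1.0]
gripper_width: 0.809
gripper_force: 0.0
```

Request:
step_arm(targets="-1 0 0 0 0; -1 0 0 0 0; -1 0 0 0 0; -1 0 0 0 0; -1 0 0 0 0; -1 0 0 0 0; -1 0 0 0 0; -1 0 0 0 0")

```text
time_s: 12.1
ee_pos: [595.6, -189.7, 34.7]
ee_rot: [0.914, 0.406, -0.0, -0.0]
ft_force: [-0.5, -0.1, -0.3]
gripper_width: 0.123
gripper_force: 12.0
```

Request:
step_arm(targets="-1 0 0 0 0; -1 0 0 0 0; -1 0 0 0 0")

```text
time_s: 12.4
ee_pos: [595.6, -189.7, 34.7]
ee_rot: [0.914, 0.406, -0.0, -0.0]
ft_force: [-0.5, -0.7, -1.0]
gripper_width: 0.125
gripper_force: 12.0
```

Request:
step_arm(targets="-1 0 0 -1 0; -1 0 0 -1 0; -1 0 0 -1 0; -1 0 0 0 0; -1 0.69 -0.83 0 0; -1 0.69 -0.83 0 0; -1 0.69 -0.83 0 0; -1 0.69 -0.83 0 0")

```text
time_s: 13.2
ee_pos: [579.4, -81.8, 108.6]
ee_rot: [0.914, 0.406, -0.001, -0.001]
ft_force: [0.5, 0.2, -1.4]
gripper_width: 0.122
gripper_force: 12.0
```

Request:
step_arm(targets="-1 0.69 -0.83 0 0; -1 0.69 -0.83 0 0; -1 0.69 -0.83 0 0; -1 0.69 -0.83 0 0; -1 0.69 -0.83 0 0; -1 0.69 -0.84 0 0; -1 0.69 -0.84 0 0; -1 0.69 -0.84 0 0")

```text
time_s: 14.0
ee_pos: [548.2, 132.3, 108.6]
ee_rot: [0.914, 0.406, -0.001, -0.0]
ft_force: [0.4, 0.0, -1.2]
gripper_width: 0.122
gripper_force: 12.0
```

Request:
step_arm(targets="-1 0.68 -0.84 0 0; -1 0 0 0 0; -1 0 0 0 0; -1 0 0 0 0")

```text
time_s: 14.4
ee_pos: [545.0, 157.2, 109.3]
ee_rot: [0.914, 0.406, -0.0, 0.0]
ft_force: [-0.7, 0.1, -0.6]
gripper_width: 0.125
gripper_force: 12.0
```

```bash
python3 look.py w5
```

```text
[545.  157.2 109.3] [ 9.140e-01  4.056e-01 -4.000e-04  1.000e-04] cam [591.3 207.3 272.2] [[293.0, 238.0], [163.0, 82.0], [574.0, 375.0], [525.0, 420.0], [475.0, 453.0], [432.0, 486.0]]
```

View pics/w5.png

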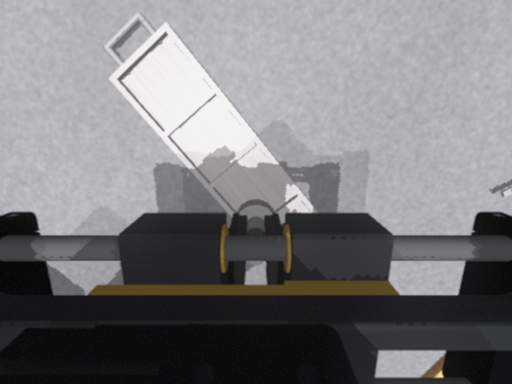

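The tray's divider and walls line up with the held head at (255,210). Lowering.

Request:
step_arm(targets="-1 0 0 0.9 0; -1 0 0 0.9 0; -1 0 0 0.8 0; -1 0 0 0.45 0; -1 0 0 0.2 0; -1 0 0 0 0; -1 0 0 0 0; -1 0 0 0 0")

```text
time_s: 15.25
ee_pos: [545.8, 158.1, 29.5]
ee_rot: [0.914, 0.406, 0.001, 0.0]
ft_force: [-0.5, -0.7, 0.1]
gripper_width: 0.124
gripper_force: 12.0
```

Request:
step_arm(targets="-1 0 0 0.06 0; -1 0 0 0.01 0; -1 0 0 0 0; -1 0 0 0 0")

```text
time_s: 15.65
ee_pos: [545.1, 158.1, 26.9]
ee_rot: [0.914, 0.406, 0.0, 0.0]
ft_force: [-0.1, 0.3, -0.3]
gripper_width: 0.129
gripper_force: 12.0
```

Request:
step_arm(targets="1 0 0 0 0; 1 0 0 0 0; 1 0 0 0 0; 1 0 0 0 0; 1 0 0 0 0; 1 0 0 -1 0; 1 0 0 -1 0; 1 0 0 -1 0")

```text
time_s: 16.45
ee_pos: [544.7, 158.0, 102.4]
ee_rot: [0.914, 0.406, -0.0, -0.0]
ft_force: [0.1, -0.8, -0.2]
gripper_width: 0.766
gripper_force: 0.0
```

Request:
step_arm(targets="1 -0.83 0.71 0 0; 1 -0.83 0.71 0 0; 1 -0.83 0.71 0 0; 1 -0.83 0.71 0 0; 1 -0.83 0.71 0 0; 1 -0.83 0.72 0 0; 1 -0.83 0.72 0 0; 1 -0.83 0.72 0 0")

```text
time_s: 17.25
ee_pos: [539.4, -61.9, 101.8]
ee_rot: [0.914, 0.406, 0.0, -0.0]
ft_force: [0.4, -0.8, -0.1]
gripper_width: 1.003
gripper_force: 0.0
```

Request:
step_arm(targets="1 -0.84 0.72 0 0; 1 -0.84 0.72 0 0; 1 -0.84 0.72 0 0; 1 -0.84 0.72 0 0; 1 -0.84 0.71 0 0; 1 0 0 0 0; 1 0 0 0 0; 1 0 0 0 0")

```text
time_s: 18.05
ee_pos: [535.2, -197.7, 101.6]
ee_rot: [0.914, 0.406, -0.0, -0.001]
ft_force: [-0.7, -0.1, -1.1]
gripper_width: 1.0
gripper_force: 0.0
```

```bash
python3 look.py w6
```

```text
[ 535.2 -197.7  101.6] [ 9.138e-01  4.061e-01 -3.000e-04 -7.000e-04] cam [ 581.6 -147.8  264.6] [[-1.0, -90.0], [-256.0, -390.0], [361.0, 65.0], [307.0, 148.0], [254.0, 211.0], [214.0, 275.0]]
```

View pics/w6.png

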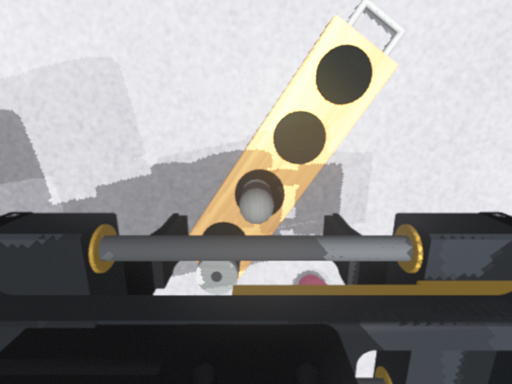

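The round head is at (256,203), centred between the fingers.

Request:
step_arm(targets="1 0 0 0.85 0; 1 0 0 0.85 0; 1 0 0 0.85 0; 1 0 0 0.43 0; 1 0 0 0 0; 1 0 0 0 0; -1 0 0 0 0; -1 0 0 0 0", newtons=15)

```text
time_s: 18.9
ee_pos: [536.4, -199.2, 28.3]
ee_rot: [0.914, 0.406, 0.001, 0.001]
ft_force: [-0.4, 0.0, -0.2]
gripper_width: 0.894
gripper_force: 0.0
```

Request:
step_arm(targets="-1 0 0 0 0; -1 0 0 0 0; -1 0 0 0 0; -1 0 0 0 0; -1 0 0 0 0; -1 0 0 0 0; -1 0 0 0 0; -1 0 0 0 0")

```text
time_s: 19.7
ee_pos: [535.7, -198.9, 27.3]
ee_rot: [0.914, 0.406, -0.0, -0.0]
ft_force: [1.0, 0.6, 0.2]
gripper_width: 0.316
gripper_force: 15.0
```

Request:
step_arm(targets="-1 0 0 0 0; -1 0 0 0 0")

```text
time_s: 19.9
ee_pos: [535.7, -198.9, 27.3]
ee_rot: [0.914, 0.406, -0.0, -0.0]
ft_force: [0.1, -0.0, 0.3]
gripper_width: 0.315
gripper_force: 15.0
```

Request:
step_arm(targets="-1 0 0 -1 0; -1 0 0 -1 0; -1 0 0 -1 0; -1 0 0 0 0; -1 0.92 -0.78 0 0; -1 0.92 -0.78 0 0; -1 0.92 -0.78 0 0; -1 0.92 -0.78 0 0")

```text
time_s: 20.7
ee_pos: [538.8, -77.2, 101.1]
ee_rot: [0.914, 0.406, -0.001, -0.001]
ft_force: [0.2, 0.1, -1.0]
gripper_width: 0.314
gripper_force: 15.0
```

Request:
step_arm(targets="-1 0.92 -0.78 0 0; -1 0.92 -0.78 0 0; -1 0.92 -0.78 0 0; -1 0.92 -0.78 0 0; -1 0.91 -0.78 0 0; -1 0.91 -0.78 0 0; -1 0.91 -0.78 0 0; -1 0.91 -0.78 0 0")

```text
time_s: 21.5
ee_pos: [545.7, 163.2, 101.0]
ee_rot: [0.914, 0.406, -0.001, -0.0]
ft_force: [0.8, -0.2, -2.1]
gripper_width: 0.318
gripper_force: 15.0
```

Request:
step_arm(targets="-1 0.91 -0.78 0 0; -1 0.91 -0.78 0 0; -1 0 0 0 0; -1 0 0 0 0; -1 0 0 0 0; -1 0 0 0 0; -1 0 0 0 0")

```text
time_s: 22.2
ee_pos: [548.2, 220.8, 102.1]
ee_rot: [0.914, 0.405, -0.0, -0.0]
ft_force: [-0.2, -0.6, -0.4]
gripper_width: 0.322
gripper_force: 15.0
```

Lower to 19.8: 82 mm = 3.28.

Request:
step_arm(targets="-1 0 0 0.9 0; -1 0 0 0.9 0; -1 0 0 0.8 0; -1 0 0 0.45 0; -1 0 0 0.2 0; -1 0 0 0 0; -1 0 0 0 0; -1 0 0 0 0")

```text
time_s: 23.0
ee_pos: [549.0, 222.1, 22.0]
ee_rot: [0.914, 0.406, 0.001, 0.0]
ft_force: [-0.2, 0.3, -1.6]
gripper_width: 0.315
gripper_force: 15.0
```

Request:
step_arm(targets="-1 0 0 0 0; -1 0 0 0 0; -1 0 0 0 0")

```text
time_s: 23.3
ee_pos: [548.3, 222.0, 21.4]
ee_rot: [0.914, 0.406, 0.0, 0.0]
ft_force: [0.7, -0.5, -1.5]
gripper_width: 0.317
gripper_force: 15.0
```

Request:
step_arm(targets="-1 0 0 0.06 0; -1 0 0 0 0; -1 0 0 0 0; -1 0 0 0 0")

```text
time_s: 23.7
ee_pos: [548.1, 221.9, 19.5]
ee_rot: [0.914, 0.406, -0.0, -0.0]
ft_force: [-0.1, 0.6, -1.1]
gripper_width: 0.315
gripper_force: 15.0
```

Request:
step_arm(targets="1 0 0 0 0; 1 0 0 0 0; 1 0 0 0 0; 1 0 0 0 0; 1 0 0 0 0; 1 0 0 -1 0; 1 0 0 -1 0; 1 0 0 -1 0")

```text
time_s: 24.5
ee_pos: [547.9, 221.8, 95.1]
ee_rot: [0.914, 0.406, -0.0, -0.0]
ft_force: [0.2, -0.0, -0.0]
gripper_width: 0.946
gripper_force: 0.0
```

Request:
step_arm(targets="1 -0.94 0.6 -0.2 0; 1 -0.94 0.6 0 0; 1 -0.94 0.6 0 0; 1 -0.94 0.6 0 0; 1 -0.94 0.6 0 0; 1 -0.94 0.6 0 0; 1 -0.94 0.6 0 0; 1 -0.94 0.6 0 0")

```text
time_s: 25.3
ee_pos: [510.9, 0.9, 99.7]
ee_rot: [0.914, 0.406, 0.0, 0.0]
ft_force: [0.5, -0.1, -0.1]
gripper_width: 0.995
gripper_force: 0.0
```

Request:
step_arm(targets="1 -0.95 0.6 0 0; 1 -0.95 0.6 0 0; 1 -0.95 0.6 0 0; 1 -0.95 0.6 0 0; 1 -0.95 0.6 0 0; 1 -0.95 0.6 0 0; 1 -0.95 0.6 0 0; 1 -0.95 0.6 0 0")

```text
time_s: 26.1
ee_pos: [472.4, -220.6, 99.6]
ee_rot: [0.914, 0.406, 0.0, 0.0]
ft_force: [-0.9, 0.4, -0.6]
gripper_width: 0.999
gripper_force: 0.0
```

Request:
step_arm(targets="1 0 0 0 0; 1 0 0 0 0; 1 0 0 0 0")

```text
time_s: 26.4
ee_pos: [472.4, -218.3, 99.5]
ee_rot: [0.914, 0.406, -0.0, -0.001]
ft_force: [-0.3, -0.1, 0.2]
gripper_width: 0.999
gripper_force: 0.0
```

```bash
python3 look.py w7
```

```text
[ 472.4 -218.3   99.5] [ 9.138e-01  4.061e-01 -2.000e-04 -6.000e-04] cam [ 518.7 -168.4  262.5] [[24.0, -195.0], [-254.0, -555.0], [425.0, -38.0], [362.0, 60.0], [300.0, 134.0], [253.0, 211.0]]
```

View pics/w7.png

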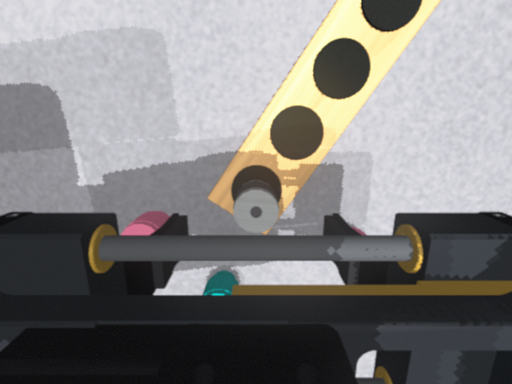

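The drum is at (256,211), aligned. Pinks at (150,225) and (357,232) are near the finger sides, so I'll check clearances.

```bash
python3 - <<'E'
from h import *
p=np.load("top0.npz")["p"];hsv=cv2.cvtColor(p,40)
m=cv2.inRange(hsv,(140,60,100),(178,255,255))|cv2.inRange(hsv,(80,100,60),(100,255,255))
m[:, :300]=0
n,l,s,c=cv2.connectedComponentsWithStats(m)
for k in range(1,n):
    if s[k,4]>60:
        X=onplane("top",c[k],40);v=X[:2]-[472.4,-219];print(c[k].round(0),X.round(0),"tool x,y",(v@[.670,.742]).round(0),(v@[.742,-.670]).round(0))
E
```

```text
[406. 188.] [ 507. -318.   40.] tool x,y -50.0 92.0
[384. 254.] [ 378. -269.   40.] tool x,y -100.0 -36.0
[337. 257.] [ 375. -176.   40.] tool x,y -33.0 -101.0
```

Clear of both by more than 20 mm. Descend and grip.

Request:
step_arm(targets="1 0 0 0.8 0; 1 0 0 0.8 0; 1 0 0 0.8 0; 1 0 0 0.46 0; 1 0 0 0 0; 1 0 0 0 0; -1 0 0 0 0; -1 0 0 0 0", newtons=18)

```text
time_s: 27.25
ee_pos: [473.3, -219.7, 28.9]
ee_rot: [0.914, 0.406, 0.0, 0.001]
ft_force: [-0.4, -1.0, -0.1]
gripper_width: 0.897
gripper_force: 0.0
```

Request:
step_arm(targets="-1 0 0 0 0; -1 0 0 0 0; -1 0 0 0 0; -1 0 0 0 0; -1 0 0 0 0; -1 0 0 0 0; -1 0 0 0 0; -1 0 0 0 0")

```text
time_s: 28.05
ee_pos: [472.5, -219.3, 28.0]
ee_rot: [0.914, 0.406, -0.0, -0.0]
ft_force: [-0.5, 0.8, 0.9]
gripper_width: 0.395
gripper_force: 18.0
```

Request:
step_arm(targets="-1 0 0 -1 0; -1 0 0 -1 0; -1 0 0 -1 0; -1 0 0 0 0; -1 0.95 -0.62 0 0; -1 0.95 -0.62 0 0; -1 0.95 -0.62 0 0; -1 0.95 -0.62 0 0")

```text
time_s: 28.85
ee_pos: [489.8, -106.2, 101.7]
ee_rot: [0.914, 0.406, -0.001, -0.001]
ft_force: [0.4, -0.7, -1.6]
gripper_width: 0.397
gripper_force: 18.0
```

Request:
step_arm(targets="-1 0.95 -0.62 0 0; -1 0.95 -0.62 0 0; -1 0.95 -0.62 0 0; -1 0.95 -0.62 0 0; -1 0.95 -0.62 0 0; -1 0.95 -0.62 0 0; -1 0.95 -0.62 0 0; -1 0.95 -0.62 0 0")

```text
time_s: 29.65
ee_pos: [525.1, 117.8, 101.5]
ee_rot: [0.914, 0.406, -0.001, -0.0]
ft_force: [0.4, 0.4, -1.7]
gripper_width: 0.4
gripper_force: 18.0
```

Request:
step_arm(targets="-1 0.95 -0.62 0 0; -1 0.95 -0.62 0 0; -1 0.95 -0.63 0 0; -1 0.95 -0.63 0 0; -1 0.95 -0.63 0 0; -1 0.96 -0.63 0 0; -1 0 0 0 0; -1 0 0 0 0")

```text
time_s: 30.45
ee_pos: [550.7, 285.8, 101.3]
ee_rot: [0.914, 0.407, -0.001, 0.0]
ft_force: [0.2, 0.2, -1.8]
gripper_width: 0.393
gripper_force: 18.0
```

Request:
step_arm(targets="-1 0 0 0 0; -1 0 0 0 0; -1 0 0 0 0")

```text
time_s: 30.75
ee_pos: [551.8, 284.6, 102.9]
ee_rot: [0.914, 0.405, -0.0, 0.0]
ft_force: [-0.1, -0.1, -2.1]
gripper_width: 0.396
gripper_force: 18.0
```

Request:
step_arm(targets="-1 0 0 0.9 0; -1 0 0 0.9 0; -1 0 0 0.8 0; -1 0 0 0.45 0; -1 0 0 0.2 0; -1 0 0 0 0; -1 0 0 0 0; -1 0 0 0 0")

```text
time_s: 31.55
ee_pos: [552.7, 285.9, 22.9]
ee_rot: [0.914, 0.406, 0.001, 0.0]
ft_force: [-0.5, 0.4, -1.6]
gripper_width: 0.397
gripper_force: 18.0
```

Request:
step_arm(targets="-1 0 0 0.03 0; -1 0 0 0 0; -1 0 0 0 0; -1 0 0 0 0; -1 0 0 0 0")

```text
time_s: 32.05
ee_pos: [551.8, 285.7, 21.1]
ee_rot: [0.914, 0.406, 0.0, -0.0]
ft_force: [0.2, -0.8, -1.4]
gripper_width: 0.393
gripper_force: 18.0
```

Request:
step_arm(targets="-1 0 0 0.03 0; -1 0 0 0 0; -1 0 0 0 0; 1 0 0 0 0; 1 0 0 0 0; 1 0 0 0 0; 1 0 0 0 0; 1 0 0 0 0")

```text
time_s: 32.85
ee_pos: [552.0, 285.7, 20.4]
ee_rot: [0.914, 0.406, 0.0, 0.0]
ft_force: [-0.5, -0.4, 0.1]
gripper_width: 0.765
gripper_force: 0.0
```

Request:
step_arm(targets="1 0 0 -1 0; 1 0 0 -1 0; 1 0 0 -1 0; 1 0 0 -1 0; 1 -1 0 -0.5 0; 1 -1 0 0 0; 1 -1 0 0 0; 1 -1 0 0 0")

```text
time_s: 33.65
ee_pos: [484.1, 210.8, 133.2]
ee_rot: [0.914, 0.406, 0.0, 0.0]
ft_force: [0.0, 0.4, -0.0]
gripper_width: 0.996
gripper_force: 0.0
```

Request:
step_arm(targets="1 -1 0 0 0; 1 -1 0 0 0; 1 -1 0 0 0; 1 -1 0 0 0; 1 0 0 0 0; 1 0 0 0 0; 1 0 0 0 0")

```text
time_s: 34.35
ee_pos: [419.3, 137.7, 133.1]
ee_rot: [0.914, 0.406, 0.001, 0.0]
ft_force: [0.4, 0.3, -0.2]
gripper_width: 1.001
gripper_force: 0.0
```

```bash
python3 - <<'E'
from h import *
t,_=ctrl.camera("top");s,_=ctrl.camera("scene")
cv2.imwrite("pics/end.png",np.hstack([cv2.resize(t[130:220,70:230],(440,248)),cv2.resize(s[130:230,260:410],(360,248))]))
E
```

```text
(no output)
```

View pics/end.png

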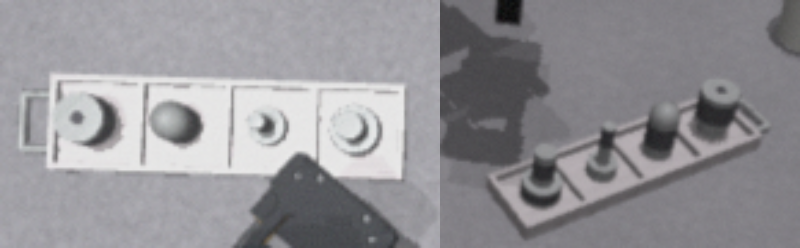

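The final picture shows all four heads upright in their pockets: from the loop, drum (80,118), round (175,122), slim (267,125) and step (353,128). The gripper is clear of them, so I'm handing in.

```bash
python3 -c "
from plant import ctrl
print(ctrl.close_job())"
```

```text
the job is handed in; nothing more can be done
None
```

The job is handed in: all four heads stand upright and released in the tray, in the order drum, round, slim, step from its loop, and the arm took about 34 s of the 120 s allowed.

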